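# Change the bench suction over to the other gate

## Robot

A 6-joint arm with a two-finger parallel gripper is mounted at the origin on the work surface. World frame = base frame: x ahead of the robot, y to its left, z up, the work surface at z = 0. Lengths are in mm, angles in degrees, forces in N, time in s.
With the tool pointing down it reaches from about 350 to 850 mm from the base axis. Payload 8.1 kg.
Tool frame: the origin (TCP) lies midway between the tips of the shut fingers; the grasp point (between the pads) lies hold_point_z behind it (hold_point_z is the distance from the TCP to the grasp point, in mm); z points along the fingers, x is the direction in which the jaws open and shut, and the axes are right-handed (so a half turn about z gives the same grasp; the last joint's range is limited). The gripper opens to 85 mm and grips with 20 to 120 N. Pads are 22 mm wide; open, the fingers measure 114 mm over their backs; the gripper's body (76 mm by 85 mm) begins 54 mm behind the grasp point. The pads swing forward as they close: fully open they stand 13 mm farther back than shut.
Start: joints at [61.914, 7.471, 85.268, -0, 87.261, -4.893], TCP at [236.28, 551.522, 231.292] pointing down, gripper open.
Joint ranges: [-169.43, 169.43], [-51.17, 129.36], [1.28, 143.12], [-76.62, 256.62], [0, 156.53], [-152.29, 152.29]. Speed limits (degrees/s): [136.94, 136.94, 159.86, 180, 180, 180].

## Interface

Orientations are given as [roll, pitch, yaw] about the fixed x, y, z axes, in that order (R = Rz(yaw) Ry(pitch) Rx(roll)).
In Python, from bench import * gives the robot as it stands.
- The arm moves only by the shell command python3 -m pendant 'ROWS' [OPENING] [FORCE]. ROWS is JSON, a list that holds one entry, the list of rows, each a list of 4 numbers: the shift along the tool's x, y, z normalised to -1 to 1, where 1 is 0.02 m, then the turn about the tool's z normalised to -1 to 1, where 1 is 0.08 rad. A call has exactly 10 rows; each row shifts and turns the pose as measured when the row begins, along the tool's axes as they then stand; what a row does not reach is not made up. A row lasts 1/12 s, in which the tool goes at most 41.7 mm and 7.16 degrees, less where a joint would pass 70% of its speed; a pose out of reach is approached as far as the arm can. A call with a number of a shift or a turn outside -1 to 1 is refused whole. A call with a gripper value outside its range is refused whole. OPENING is the gripper's target within -1 to 1 (fully open at 1, half-way at 0, shut at -1), set as the call begins (- or left out, the last holds). The fingers move at their own pace and stop on an object; FORCE is the grip in N (left out, the last holds). Time passes only in rows, so rows that do not move let the fingers close, or fill a call up. It gives the time, the measured TCP pose, the force and the opening at its end, in the units of the state.
- sense(): the state, without advancing time (a new reading comes with each control period).
- snapshot(name): name is "side" or "top"; returns the picture (480x640x3 uint8, red, green, blue); there is no depth.
- calibration(name): a dict with "mtx" (3x3 intrinsics, pixels), "world_to_cam" (4x4, takes a point from world to camera coordinates). Camera axes: x right, y down, z forward; pixel columns grow to the right and rows downward; lengths in mm; the calibration is good to about 2 mm. A picture is of the moment at which its call begins. calibration takes no time and is no camera call.
- hand_in(): hands the job in, once; it reports no verdict.
The state is a dict: "time": time; "joint_pos": joint angles; "qd": joint speeds; "joint_efforts": joint torques, N m; "tool_pos": TCP position; "tcp_rot": TCP orientation; "ft_force": force on the tool from outside, world axes, zero at the start; "wrist_torque": the same for the moment, N m; "finger_gap": finger opening in mm.
Only numpy, scipy, OpenCV 4.12 (cv2) and the standard library are available. Lean on these libraries where they do the work, as an engineer would, in place of code of your own. Each camera call takes 0.05 s, during which the arm holds its last target.

## Task

Two dust-suction gates stand on the jeweller's bench, each with a slide knob: one is pushed home (shut) and the other is pulled out (open). Change the suction over without ever cutting it off: first pull the knob that is home fully out until it clicks at its outer stop, and only then push the other knob fully home. Leave everything else on the bench where it lies.

Things in the scene. Friction and masses are not known exactly. Their poses are not given: they have to be found in the camera images.
- knob_a (a point): the shut gate's (a) upright wooden knob, 44 mm diameter at z 58-90 mm (32 mm neck below, top 95); point on its axis, z = 74 mm. It stands on a 58 mm wide level steel blade, top at z = 40 mm, whose tip is 25 mm past the axis on the pull side. x axis: level, towards the housing (home); pull along -x; z up. When home, a 53 mm gap, open above, lies between knob and housing face (face 75 mm from axis)
- slide_a (a joint): slide of gate a, m: 0 = knob fully home (shut), 0.060 = fully out (open), hard stop at each end. It starts home. A sprung ball detent holds it at each end: about 8 N to pass the crests at 0.008 and 0.052, some 2 mm past which it is drawn to the near end; about 1.5 N friction between; stays where left
- knob_b (a point): the open gate's (b) upright wooden knob, 44 mm diameter at z 58-90 mm (32 mm neck below, top 95); point on its axis, z = 74 mm. It stands on a 58 mm wide level steel blade, top at z = 40 mm, whose tip is 25 mm past the axis on the pull side. x axis: level, towards the housing (home); pull along -x; z up. When home, a 53 mm gap, open above, lies between knob and housing face (face 75 mm from axis)
- slide_b (a joint): slide of gate b, m: 0 = knob fully home (shut), 0.060 = fully out (open), hard stop at each end. It starts out. A sprung ball detent holds it at each end: about 8 N to pass the crests at 0.008 and 0.052, some 2 mm past which it is drawn to the near end; about 1.5 N friction between; stays where left
- gate_a: steel gate housing a, fixed; 100 (x) by 130 (y) by 72 mm high, origin at centre of underside. Blade leaves its -x face over a dark bed 84 wide, 32 high, ending 215 mm from the origin; knob axis on the centre line, 125 mm along -x when home, 185 when out. Round funnel, top 77 mm, reaches 120 mm along +x. The two gates look alike; either may be on the left
- gate_b: steel gate housing b, fixed; 100 (x) by 130 (y) by 72 mm high, origin at centre of underside. Blade leaves its -x face over a dark bed 84 wide, 32 high, ending 215 mm from the origin; knob axis on the centre line, 125 mm along -x when home, 185 when out. Round funnel, top 77 mm, reaches 120 mm along +x. The two gates look alike; either may be on the left
- saw: bystander: piercing saw frame lying flat, 270 mm by 95 mm, steel with a wooden handle, highest 24 mm; origin at a corner of the frame, handle along -x, frame along +x and +y
- block: bystander: steel bench block on a wooden base, 90 mm square, 50 mm high; origin at the centre of its underside
- cup: bystander: white ceramic cup, 80 mm in diameter, 70 mm high; origin at the centre of its underside
- jar: bystander: glass jar with a steel cap, 60 mm in diameter, 70 mm high; origin at the centre of its underside

How it is judged (in metres and radians):
On the way, in this order (a step that is already met when the one before it is completed fails the run):
1. the knob that was home is pulled fully out while the other is still out (value of joint slide_a above 0.055 m and value of joint slide_b above 0.045 m), for 0.2 s.
2. then the other knob is pushed fully home, the first still out (value of joint slide_b below 0.005 m and value of joint slide_a above 0.055 m), for 0.2 s.
At the end, for the whole second after the job is handed in: gate a's knob is out within 5 mm of its outer stop and gate b's knob is within 5 mm of fully home; the saw, block, cup and jar have not moved more than 30 mm (all of step 2); the robot touches nothing.
It fails at once if the suction is cut off: both knobs are nearer home than 15 mm (value of joint each of slide_a, slide_b below 0.015 m).
It fails at once if the saw is moved more than 30 mm (distance of saw from where it was at the start of the episode above 0.03 m).
It fails at once if the block is moved more than 30 mm (distance of block from where it was at the start of the episode above 0.03 m).
It fails at once if the cup is moved more than 30 mm (distance of cup from where it was at the start of the episode above 0.03 m).
It fails at once if the jar is moved more than 30 mm (distance of jar from where it was at the start of the episode above 0.03 m).
It also fails if it takes over 40 s, if anything falls off the work surface, if the arm or the gripper's body presses on something with over 40 N, if the wrist force passes 120 N, or if a joint passes its speed limit or range.

## Working session

There is one attempt and no reset: what is moved stays moved. The work goes in short steps, Python scripts to look and compute and a shell command to move; the robot and the scene stay as the last step left them, time stands still between calls to the robot, and variables do not carry over. Pictures are saved under pics/ and viewed, and the job is handed in when it is done.

```bash
ls; mkdir -p pics; python3 - <<'E'
from bench import *
import cv2
for n in("side","top"):
    cv2.imwrite(f"pics/{n}0.png",snapshot(n)[:,:,::-1]); c=calibration(n); print(n,c["mtx"],c["world_to_cam"])
print(sense())
E
```

```text
pics
side [[443.91381962   0.         322.15453838]
 [  0.         443.91381962 236.2318876 ]
 [  0.           0.           1.        ]] [[-9.89290256e-01 -1.44681285e-01 -1.92902698e-02  5.64725724e+02]
 [-9.10748358e-02  7.15144036e-01 -6.93018313e-01  1.12770343e+02]
 [ 1.14062101e-01 -6.83839406e-01 -7.20661851e-01  1.03141818e+03]
 [ 0.00000000e+00  0.00000000e+00  0.00000000e+00  1.00000000e+00]]
top [[560.38985982   0.         312.70774794]
 [  0.         560.38985982 243.4159129 ]
 [  0.           0.           1.        ]] [[-1.23701838e-02 -9.99921798e-01 -1.83730805e-03 -2.62079719e+01]
 [-9.96362748e-01  1.24810406e-02 -8.42941182e-02  5.45622479e+02]
 [ 8.43104578e-02  7.87891569e-04 -9.96439223e-01  1.40065224e+03]
 [ 0.00000000e+00  0.00000000e+00  0.00000000e+00  1.00000000e+00]]
{'time': 0.1, 'joint_pos': array([ 6.19139082e+01,  7.51281489e+00,  8.53248235e+01,  1.02511729e-03,
        8.72608893e+01, -4.89141072e+00]), 'qd': array([ 0.05017048, -0.1045493 , -0.19056525,  0.04536283, -0.11159511,
        0.04450335]), 'joint_efforts': array([ 1.13033664e-03, -5.70957220e+01, -5.01938653e+01, -1.35002188e-04,
        8.25713680e-03,  2.98205543e-05]), 'tool_pos': array([236.0326915 , 551.07375917, 230.31102612]), 'tcp_rot': array([-1.79990579e+02,  9.80815523e-02,  6.68052771e+01]), 'ft_force': array([-0.1129276 ,  0.54612332, -0.06960593]), 'wrist_torque': array([ 0.006431  , -0.01247452,  0.03135474]), 'finger_gap': 85.40198100724625}
```

View pics/side0.png

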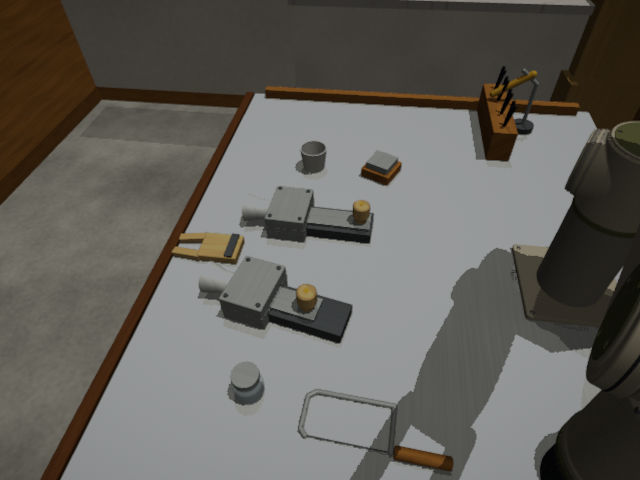

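View pics/top0.png

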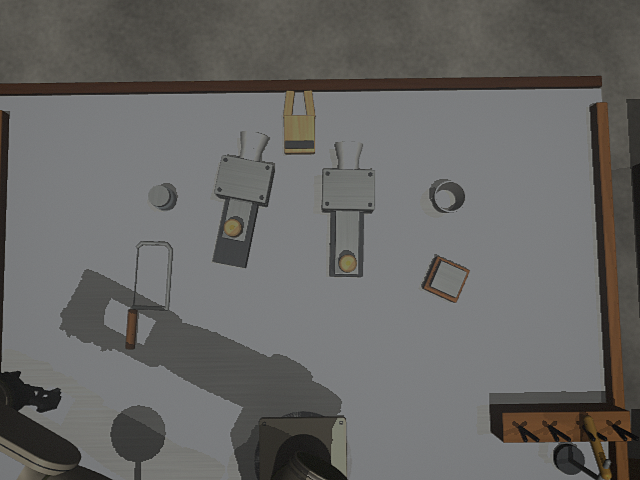

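Left gate (knob at about px 233,227 in the top view) is home, so it is a. The right gate (knob at about 347,262) is out, so it is b. Next I'll enlarge the picture to get corners.

```bash
python3 - <<'E'
import cv2
i=cv2.imread("pics/top0.png")[120:290,200:400]
cv2.imwrite("pics/crop.png",cv2.resize(i,None,fx=3.5,fy=3.5,interpolation=cv2.INTER_CUBIC))
E
```

```text
(no output)
```

View pics/crop.png

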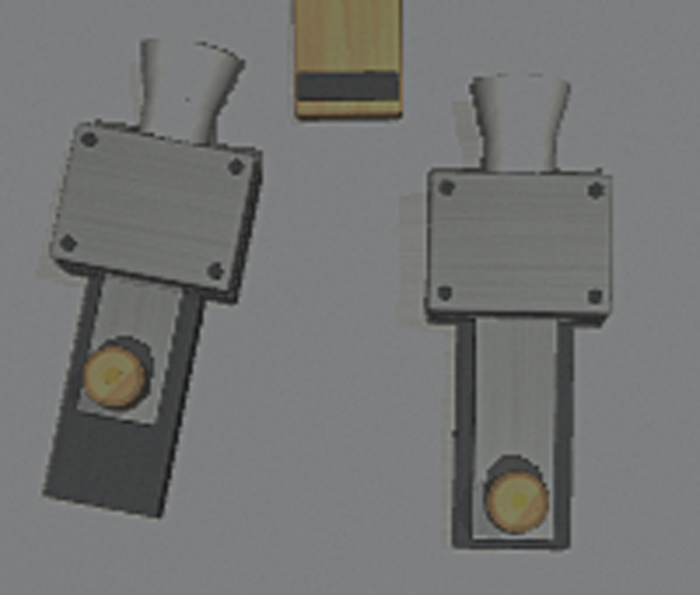

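```bash
cat > h.py <<'E'
from bench import *
import numpy as np, cv2
from scipy.optimize import least_squares
def proj(n,P):
    c=calibration(n);W=np.asarray(c["world_to_cam"]);P=np.atleast_2d(P)
    q=(P@W[:3,:3].T+W[:3,3])@np.asarray(c["mtx"]).T
    return q[:,:2]/q[:,2:]
def world(gate,L):
    x,y,a=gate;L=np.atleast_2d(L).astype(float);c,s=np.cos(a),np.sin(a)
    return np.c_[x+c*L[:,0]-s*L[:,1],y+s*L[:,0]+c*L[:,1],L[:,2]]
def back(n,uv,z):
    c=calibration(n);W=np.asarray(c["world_to_cam"]);R,t=W[:3,:3],W[:3,3]
    d=R.T@np.linalg.inv(c["mtx"])@np.array([uv[0],uv[1],1.]);o=-R.T@t
    return o+d*(z-o[2])/d[2]
E
python3 - <<'E'
from h import *
px=lambda p:(np.array(p,float)+.5)/3.5-.5+[200,120]
for nm,sc,bed,kn,kx in [("a",[(89,139),(236,167),(68,243),(216,271)],[(43,495),(161,517)],(115,377),-125),("b",[(446,187),(596,190),(444,292),(595,296)],[(453,547),(569,548)],(517,501),-185)]:
    sc,bed,kn=px(sc),px(bed),px(kn)
    L=[[0,0,72],[-215,42,32],[-215,-42,32],[kx,0,93]]
    ob=np.vstack([sc.mean(0),bed,kn])
    r=least_squares(lambda g:(proj("top",world(g,L))-ob).ravel(),[600,0,0])
    print(nm,r.x[:2],np.degrees(r.x[2]),(r.fun.reshape(-1,2)).round(2).tolist())
    k=back("top",kn,93); print("knob",k,"model",world(r.x,[kx,0,93]), "side px",proj("side",world(r.x,[[kx,0,93],[-50,65,72],[-50,-65,72],[50,65,72],[50,-65,72],[-215,42,32],[-215,-42,32]])).round(0).tolist())
    for q in (0,60): print(q,world(r.x,[-125-q,0,74]))
E
```

```text
a [704.93073852 137.00160158] -11.19400359388237 [[0.12, 0.18], [0.56, 0.34], [-0.43, 0.12], [-0.24, -0.62]]
knob [580.79009534 160.68556363  93.        ] model [[582.30880377 161.26806237  93.        ]] side px [[305.0, 290.0], [260.0, 310.0], [284.0, 265.0], [217.0, 298.0], [244.0, 254.0], [339.0, 334.0], [351.0, 302.0]]
0 [[582.30880377 161.26806237  74.        ]]
60 [[523.45027509 172.91596355  74.        ]]
b [ 676.13096265 -122.4661497 ] -2.0372624595490874 [[-0.09, -0.01], [-0.1, -0.29], [0.2, 0.2], [-0.0, 0.1]]
knob [ 491.48486248 -115.89787888   93.        ] model [[ 491.24789769 -115.88950225   93.        ]] side px [[360.0, 204.0], [302.0, 222.0], [312.0, 188.0], [262.0, 218.0], [275.0, 185.0], [369.0, 235.0], [372.0, 212.0]]
0 [[ 551.20997281 -118.02246899   74.        ]]
60 [[ 491.24789769 -115.88950225   74.        ]]
```

```bash
cat >> h.py <<'E'
A=(704.9,137.0,np.radians(-11.19)); B=(676.1,-122.5,np.radians(-2.04))
from scipy.spatial.transform import Rotation as Ro
def rem(target,yaw):
    s=sense();R=Ro.from_euler("xyz",s["tcp_rot"],degrees=True).as_matrix()
    d=R.T@(np.array(target)-s["tool_pos"]); t=(yaw-s["tcp_rot"][2]+180)%360-180
    print("t",s["time"],"tcp",s["tool_pos"].round(1),"rot",s["tcp_rot"].round(2),"F",s["ft_force"].round(1),"gap",round(s["finger_gap"],1))
    print("tool delta mm",d.round(1),"units",(d/20).round(2),"turn units",round(-np.radians(t)/.08,2))
E
python3 - <<'E'
import bench
print([n for n in dir(bench) if n[0]!='_']); print(getattr(bench,'hold_point_z',None))
from h import *
rem([582,161.2,180],78.81)
E
```

```text
['PlanningError', 'calibration', 'hand_in', 'hold_point_z', 'sense', 'snapshot']
18.700000000000003
t 0.1 tcp [236.  551.1 230.3] rot [-1.7999e+02  1.0000e-01  6.6810e+01] F [-0.1  0.5 -0.1] gap 85.4
tool delta mm [-222.   471.6   50.6] units [-11.1   23.58   2.53] turn units -2.62
```

```bash
python3 -m pendant '[[[-0.5,0.8,0,-0.65],[-0.5,0.9,0,-0.65],[-0.3,1,0,-0.65],[-0.3,1,0,-0.65],[-0.3,1,0,0],[-0.3,1,0,0],[-0.3,1,0,0],[-0.3,1,0,0],[-0.3,1,0,0],[-0.3,1,0,0]]]' 1 40; python3 -c "
from h import *
rem([582,161.2,180],78.81)"
```

```text
time: 0.93
tool_pos: [407.4, 435.3, 223.9]
tcp_rot: [-179.6, 0.6, 79.8]
ft_force: [0.5, -0.4, 0.7]
finger_gap: 85.7
t 0.9333 tcp [407.4 435.3 223.9] rot [-179.59    0.58   79.78] F [ 0.5 -0.4  0.7] gap 85.7
tool delta mm [-238.3  220.7   44.8] units [-11.92  11.04   2.24] turn units 0.21
```

```bash
python3 -m pendant '[[[-1,1,0.1,0],[-1,1,0.1,0],[-1,1,0.1,0],[-1,1,0.1,0],[-1,1,0.1,0],[-1,1,0.1,0],[-1,1,0.1,0],[-1,1,0.1,0],[-1,1,0.1,0],[-1,1,0.1,0]]]'; python3 -c "
from h import *
rem([582,161.2,180],78.81)"
```

```text
time: 1.77
tool_pos: [573.1, 192.2, 197.9]
tcp_rot: [-179.2, 0.8, 80.0]
ft_force: [0.1, 0.5, 0.4]
finger_gap: 85.2
t 1.7667 tcp [573.1 192.2 197.9] rot [-179.17    0.81   79.96] F [0.1 0.5 0.4] gap 85.2
tool delta mm [-28.7  14.4  18.1] units [-1.44  0.72  0.9 ] turn units 0.25
```

```bash
python3 -m pendant '[[[-0.3,0.15,0.3,0.1],[-0.3,0.15,0.3,0.1],[-0.3,0.15,0.3,0],[-0.3,0.15,0.3,0],[-0.2,0.1,0.3,0],[0,0,0.3,0],[0,0,0.3,0],[0,0,0.3,0],[0,0,0,0],[0,0,0,0]]]'; python3 - <<'E'
from h import *
rem([582,161.2,55],78.81)
for n in("side","top"): cv2.imwrite(f"pics/{n}1.png",snapshot(n)[:,:,::-1])
E
```

```text
time: 2.6
tool_pos: [579.5, 157.5, 141.7]
tcp_rot: [-178.9, 1.0, 78.9]
ft_force: [1.3, -0.2, 0.5]
finger_gap: 85.4
t 2.6 tcp [579.5 157.5 141.7] rot [-178.86    0.96   78.9 ] F [ 1.3 -0.2  0.5] gap 85.4
tool delta mm [ 5.6  3.5 86.5] units [0.28 0.17 4.33] turn units 0.02
```

View pics/side1.png

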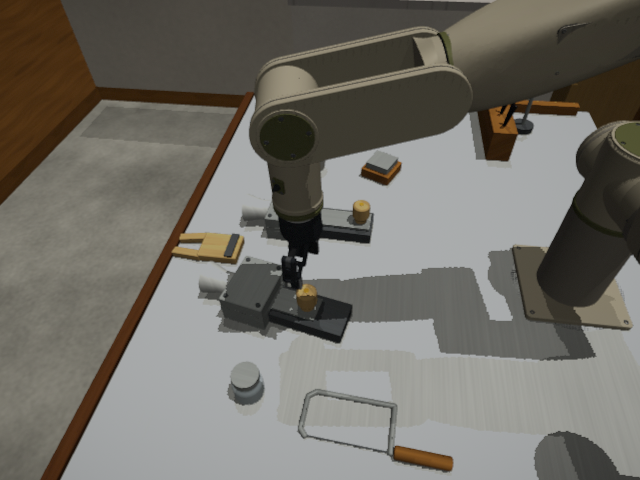

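The gripper is above knob a (px 306,292), with the near finger visible at about (290,270). I'll go down and straddle it.

```bash
python3 -m pendant '[[[0.1,0.05,0.5,0],[0.1,0.05,0.5,0],[0.05,0.05,0.5,0],[0,0,0.5,0],[0,0,0.5,0],[0,0,0.4,0],[0,0,0.4,0],[0,0,0.3,0],[0,0,0,0],[0,0,0,0]]]'; python3 - <<'E'
from h import *
rem([582,161.2,55],78.81)
E
```

```text
time: 3.53
tool_pos: [581.7, 161.5, 61.1]
tcp_rot: [-178.8, 1.0, 78.9]
ft_force: [-0.1, -0.1, 1.1]
finger_gap: 85.4
t 3.5333 tcp [581.7 161.5  61.1] rot [-178.83    0.98   78.92] F [-0.1 -0.1  1.1] gap 85.4
tool delta mm [-0.1  0.5  6.1] units [-0.01  0.02  0.31] turn units 0.02
```

```bash
python3 -m pendant '[[[0,0,0.25,0],[0,0,0.2,0],[0,0,0,0],[0,0,0,0],[0,0,0,0],[0,0,0,0],[0,0,0,0],[0,0,0,0],[0,0,0,0],[0,0,0,0]]]' -1 40; python3 - <<'E'
from h import *
rem([582,161.2,52],78.81)
for n in("side","top"): cv2.imwrite(f"pics/{n}2.png",snapshot(n)[:,:,::-1])
i=cv2.imread("pics/side2.png")[190:350,200:400];cv2.imwrite("pics/s2c.png",cv2.resize(i,None,fx=3.5,fy=3.5))
E
```

```text
time: 4.37
tool_pos: [583.4, 163.3, 53.5]
tcp_rot: [-179.0, 0.7, 78.9]
ft_force: [0.5, 0.3, -2.0]
finger_gap: 42.8
t 4.3667 tcp [583.4 163.3  53.5] rot [-179.04    0.7    78.9 ] F [ 0.5  0.3 -2. ] gap 42.8
tool delta mm [-2.3 -0.9  1.5] units [-0.12 -0.05  0.08] turn units 0.02
```

View pics/s2c.png

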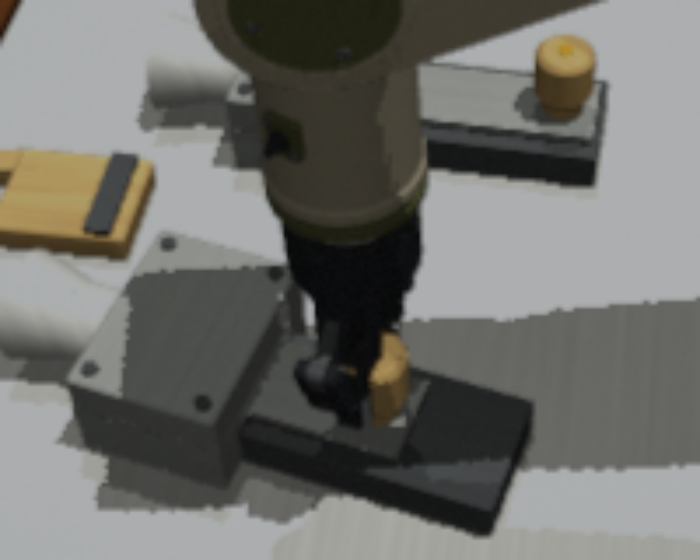

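```bash
python3 -m pendant '[[[0,-0.2,0,0],[0,-0.3,0,0],[0,-0.4,0,0],[0,-0.4,0,0],[0,-0.4,0,0],[0,-0.4,0,0],[0,-0.4,0,0],[0,-0.3,0,0],[0,-0.2,0,0],[0,0,0,0]]]' -1 60; python3 - <<'E'
from h import *
rem([523.4,173,52],78.81)
E
```

```text
time: 5.3
tool_pos: [526.4, 175.1, 53.6]
tcp_rot: [-179.9, 0.5, 78.9]
ft_force: [1.1, 0.2, -2.3]
finger_gap: 42.4
t 5.3 tcp [526.4 175.1  53.6] rot [-179.91    0.54   78.91] F [ 1.1  0.2 -2.3] gap 42.4
tool delta mm [-2.6 -2.5  1.7] units [-0.13 -0.13  0.08] turn units 0.02
```

```bash
python3 -m pendant '[[[0,-0.2,0,0],[0,-0.2,0,0],[0,-0.2,0,0],[0,-0.2,0,0],[0,-0.2,0,0],[0,0,0,0],[0,0,0,0],[0,0,0,0],[0,0,0,0],[0,0,0,0]]]' ; python3 - <<'E'
from h import *
rem([523.4,173,52],78.81)
for n in("side","top"): cv2.imwrite(f"pics/{n}3.png",snapshot(n)[:,:,::-1])
i=cv2.imread("pics/side3.png")[190:350,200:400];cv2.imwrite("pics/s3c.png",cv2.resize(i,None,fx=3.5,fy=3.5))
E
```

```text
time: 6.13
tool_pos: [525.4, 175.4, 54.0]
tcp_rot: [177.6, 0.1, 78.8]
ft_force: [4.9, 2.1, -5.6]
finger_gap: 42.3
t 6.1333 tcp [525.4 175.4  54. ] rot [1.7757e+02 1.5000e-01 7.8760e+01] F [ 4.9  2.1 -5.6] gap 42.3
tool delta mm [-2.8 -1.6  2. ] units [-0.14 -0.08  0.1 ] turn units -0.01
```

View pics/s3c.png

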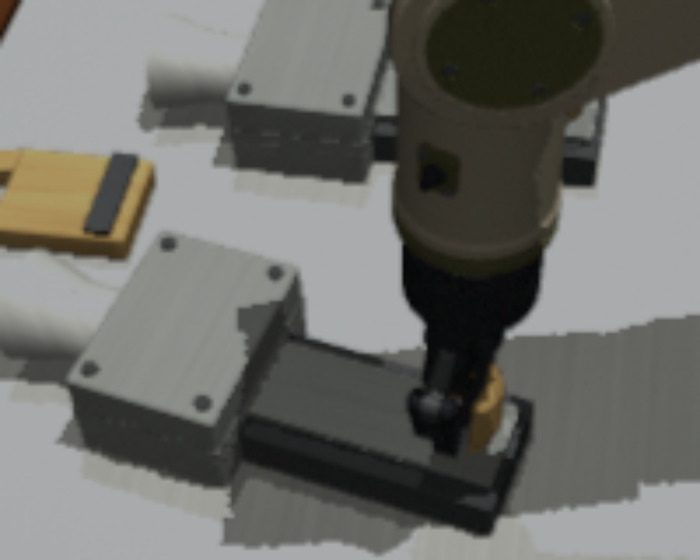

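The blade tip is almost at the bed end and the pull stalled at about 59.5 mm, so the knob is at its stop. I'll release, retreat and check.

```bash
python3 -m pendant '[[[0,0,0,0],[0,0,0,0],[0,0,0,0],[0,0,0,0],[0,0,0,0],[0,0,0,0],[0,0,0,0],[0,0,0,0],[0,0,0,0],[0,0,0,0]]]' 1; python3 -m pendant '[[[0,0,-0.5,0],[0,0,-0.5,0],[0,0,-0.5,0],[0,0,-0.7,0],[0,0,-0.7,0],[0,0,-0.8,0],[0,0,-0.8,0],[0,0,-0.8,0],[0,0,-0.5,0],[0,0,0,0]]]'; python3 - <<'E'
from h import *
rem(world(B,[-185,0,150])[0],87.96)
for n in("side","top"): cv2.imwrite(f"pics/{n}4.png",snapshot(n)[:,:,::-1])
i=cv2.imread("pics/side4.png")[150:350,200:400];cv2.imwrite("pics/s4c.png",cv2.resize(i,None,fx=3,fy=3))
E
```

```text
time: 7.07
tool_pos: [525.8, 175.1, 56.0]
tcp_rot: [177.5, 0.2, 78.7]
ft_force: [-0.3, 0.8, -0.2]
finger_gap: 85.3
time: 7.9
tool_pos: [521.2, 176.8, 186.9]
tcp_rot: [177.2, 0.0, 78.8]
ft_force: [-0.1, 0.2, 0.8]
finger_gap: 85.6
t 7.9 tcp [521.2 176.8 186.9] rot [1.7724e+02 3.0000e-02 7.8750e+01] F [-0.1  0.2  0.8] gap 85.6
tool delta mm [-293.    25.9   38.3] units [-14.65   1.29   1.92] turn units -2.01
```

View pics/s4c.png

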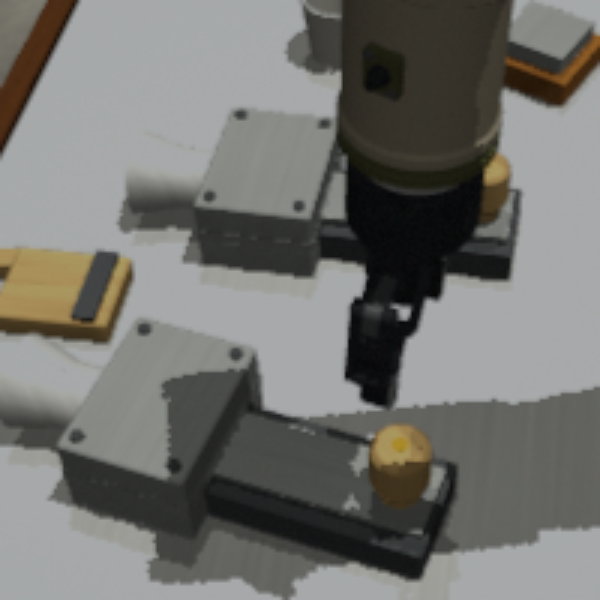

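Knob a's top dot is at full px (333,297.5) in the side view. I'll check the slide value it implies.

```bash
python3 - <<'E'
from h import *
for q in (0.,52,60): print(q,proj("side",world(A,[-125-q,0,95])))
print(proj("side",world(B,[-185,0,95])))
E
python3 -m pendant '[[[-0.9,0,-0.1,-0.4],[-0.9,0,-0.1,-0.4],[-1,0,-0.1,-0.4],[-1,0,0,-0.4],[-1,0,0,-0.4],[-1,0,0,0],[-1,0,0,0],[-1,0,0,0],[-1,0,0,0],[-1,0,0,0]]]'; python3 -c "
from h import *
rem(world(B,[-185,0,150])[0],87.96)"
```

```text
0.0 [[304.53596056 288.98664155]]
52 [[328.28980358 295.53685664]]
60 [[332.00354181 296.56093448]]
[[360.031106   203.61310652]]
time: 8.83
tool_pos: [496.0, -22.8, 176.9]
tcp_rot: [178.7, 0.5, 88.8]
ft_force: [1.0, -1.0, 0.2]
finger_gap: 85.3
t 8.8333 tcp [496.  -22.8 176.9] rot [178.69   0.51  88.78] F [ 1.  -1.   0.2] gap 85.3
tool delta mm [-93.   -3.5  27.6] units [-4.65 -0.17  1.38] turn units 0.18
```

Slide a is at about 60 mm, fully out. Next is b.

```bash
python3 -m pendant '[[[-0.8,0,0,0.1],[-0.8,0,0,0],[-0.8,0,0,0],[-0.7,0,0,0],[-0.6,0,0.1,0],[-0.4,0,0.2,0],[-0.2,0,0.2,0],[0,0,0.2,0],[0,0,0,0],[0,0,0,0]]]'; python3 -c "
from h import *
rem(world(B,[-185,0,52])[0],87.96)"
```

```text
time: 9.67
tool_pos: [485.2, -114.8, 148.7]
tcp_rot: [179.9, 0.2, 88.0]
ft_force: [-0.0, -0.5, -0.4]
finger_gap: 85.5
t 9.6667 tcp [ 485.2 -114.8  148.7] rot [179.87   0.24  88.  ] F [-0.  -0.5 -0.4] gap 85.5
tool delta mm [-0.5  5.8 96.8] units [-0.03  0.29  4.84] turn units 0.01
```

```bash
python3 -m pendant '[[[0,0.15,0.5,0],[0,0.1,0.5,0],[0,0.05,0.6,0],[0,0,0.6,0],[0,0,0.6,0],[0,0,0.5,0],[0,0,0.5,0],[0,0,0.4,0],[0,0,0.2,0],[0,0,0,0]]]'; python3 -c "
from h import *
rem(world(B,[-185,0,52])[0],87.96)"
```

```text
time: 10.5
tool_pos: [492.9, -111.0, 51.2]
tcp_rot: [179.9, 0.2, 88.3]
ft_force: [0.3, 0.5, 0.6]
finger_gap: 84.9
t 10.5 tcp [ 492.9 -111.    51.2] rot [179.86   0.18  88.32] F [0.3 0.5 0.6] gap 84.9
tool delta mm [-5.  -1.6 -0.8] units [-0.25 -0.08 -0.04] turn units 0.08
```

```bash
python3 -m pendant '[[[-0.2,0,-0.05,0],[0,0,0,0],[0,0,0,0],[0,0,0,0],[0,0,0,0],[0,0,0,0],[0,0,0,0],[0,0,0,0],[0,0,0,0],[0,0,0,0]]]' -1 60; python3 -c "
from h import *
rem(world(B,[-125,0,52])[0],87.96)"
```

```text
time: 11.33
tool_pos: [493.9, -115.5, 53.8]
tcp_rot: [179.7, 0.2, 88.3]
ft_force: [0.9, -0.1, -3.3]
finger_gap: 42.4
t 11.3333 tcp [ 493.9 -115.5   53.8] rot [1.7972e+02 1.7000e-01 8.8320e+01] F [ 0.9 -0.1 -3.3] gap 42.4
tool delta mm [-0.9 57.3  2. ] units [-0.04  2.87  0.1 ] turn units 0.08
```

Knob b is gripped (42.4 mm gap). I'll push it home along tool +y.

```bash
python3 -m pendant '[[[0,0.2,0,0],[0,0.3,0,0],[0,0.4,0,0],[0,0.4,0,0],[0,0.4,0,0],[0,0.4,0,0],[0,0.4,0,0],[0,0.3,0,0],[0,0.2,0,0],[0,0,0,0]]]'; python3 -m pendant '[[[0,0.2,0,0],[0,0.2,0,0],[0,0.2,0,0],[0,0.2,0,0],[0,0.2,0,0],[0,0,0,0],[0,0,0,0],[0,0,0,0],[0,0,0,0],[0,0,0,0]]]'; python3 -c "
from h import *
rem(world(B,[-125,0,52])[0],87.96)"
```

```text
time: 12.17
tool_pos: [552.8, -117.5, 53.6]
tcp_rot: [-179.4, 0.2, 88.3]
ft_force: [-7.7, 0.7, 3.0]
finger_gap: 42.2
time: 13.0
tool_pos: [552.5, -117.5, 53.3]
tcp_rot: [-176.5, 0.0, 88.4]
ft_force: [-4.6, 0.3, 1.5]
finger_gap: 42.3
t 13.0 tcp [ 552.5 -117.5   53.3] rot [-1.765e+02  3.000e-02  8.836e+01] F [-4.6  0.3  1.5] gap 42.3
tool delta mm [-0.6 -1.2  1.4] units [-0.03 -0.06  0.07] turn units 0.09
```

It has stalled at home. I'll release and retreat.

```bash
python3 -m pendant '[[[0,0,0,0],[0,0,0,0],[0,0,0,0],[0,0,0,0],[0,0,0,0],[0,0,0,0],[0,0,0,0],[0,0,0,0],[0,0,0,0],[0,0,0,0]]]' 1; python3 -m pendant '[[[0,0,-0.5,0],[0,0,-0.5,0],[0,0,-0.5,0],[0,0,-0.7,0],[0,0,-0.8,0],[0,0,-0.8,0],[0,0,-0.8,0],[0,0,-0.8,0],[0,0,-0.8,0],[0,0,-0.8,0]]]'; python3 -m pendant '[[[0,-1,-0.5,0],[0,-1,-0.5,0],[0,-1,-0.3,0],[0,-1,0,0],[0,-1,0,0],[0,-1,0,0],[0,-0.6,0,0],[0,-0.3,0,0],[0,0,0,0],[0,0,0,0]]]'; python3 - <<'E'
from h import *
rem([0,0,0],0)
for n in("side","top"): cv2.imwrite(f"pics/{n}5.png",snapshot(n)[:,:,::-1])
for g,q in((A,60),(B,0)): print(proj("side",world(g,[-125-q,0,95])),proj("top",world(g,[-125-q,0,95])))
E
```

```text
time: 13.83
tool_pos: [555.6, -117.9, 54.5]
tcp_rot: [-176.9, 0.1, 88.3]
ft_force: [-0.3, -0.8, -0.1]
finger_gap: 85.2
time: 14.67
tool_pos: [562.6, -117.6, 207.0]
tcp_rot: [-176.9, 0.1, 88.3]
ft_force: [-0.5, -0.1, -0.1]
finger_gap: 85.3
time: 15.5
tool_pos: [426.1, -114.7, 261.6]
tcp_rot: [-178.4, 0.6, 88.4]
ft_force: [2.3, -1.5, 0.4]
finger_gap: 85.1
t 15.5 tcp [ 426.1 -114.7  261.6] rot [-178.4     0.56   88.37] F [ 2.3 -1.5  0.4] gap 85.1
tool delta mm [ 105.  -421.8  272.4] units [  5.25 -21.09  13.62] turn units 19.28
[[332.00354181 296.56093448]] [[227.31828446 250.99397679]]
[[336.07372475 201.05422236]] [[347.86365179 238.01521588]]
```

View pics/side5.png

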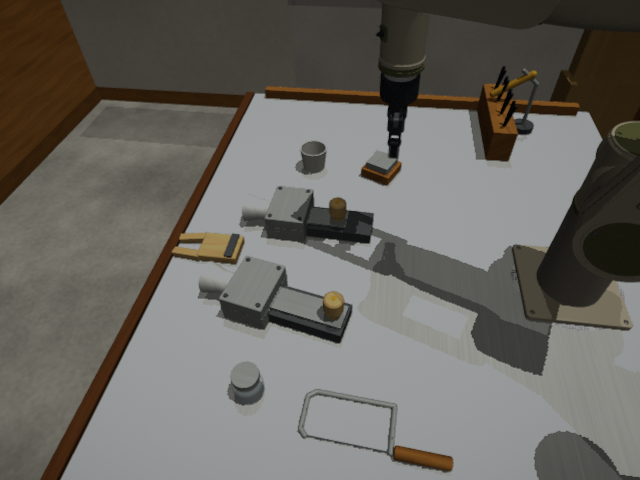

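View pics/top5.png

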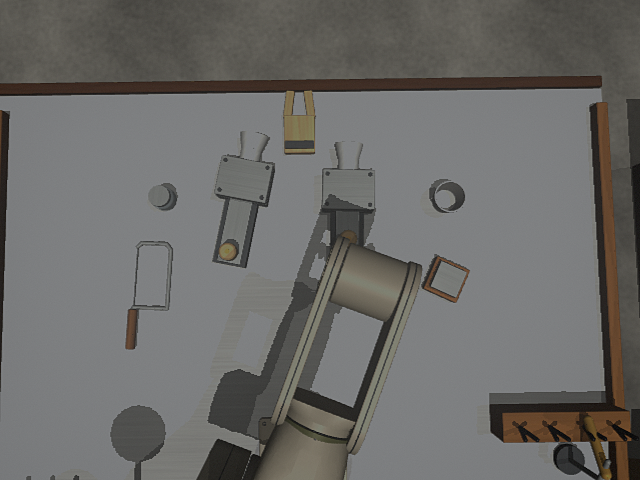

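Knob a is at about (333,298) side and (228,250) top. Knob b is at about (338,201) side. b's offset is close to tolerance, so I'll zoom in and compare with the starting bias.

```bash
python3 - <<'E'
import cv2,numpy as np
a=cv2.imread("pics/side0.png")[180:250,290:390];b=cv2.imread("pics/side5.png")[180:250,290:390]
b=np.clip(b*1.6,0,255).astype('uint8')
cv2.imwrite("pics/z.png",np.vstack([cv2.resize(x,None,fx=4,fy=4,interpolation=2) for x in(a,b)]))
E
```

```text
(no output)
```

View pics/z.png

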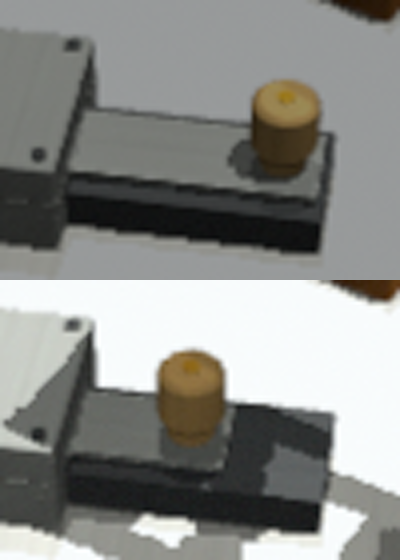

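Between the two pictures, b's knob dot moved 24.0 px. A full 60 mm stroke predicts 23.96 px, so b is home. The bystanders look unchanged and the arm is clear.

```bash
python3 -c "
from bench import *
print(hand_in())"
```

```text
the job is handed in; nothing more can be done
None
```

The changeover is done and the job is handed in; the hand-in gives no verdict. I gripped knob a (left gate, shut) and pulled it out to its stop. Then I let go, gripped knob b (right gate) and pushed it fully home. The arm was clear of everything about 15.5 s in.

- **Knob a:** the pull stalled after about 59.5 mm. Its top in the side picture lies about 1.5 px from where fully out predicts. That is about 3 mm past the stop, within the calibration error.
- **Knob b:** its top sat about 2 px (about 5 mm) off the predicted home position at first glance, right at the tolerance. Comparing the before and after pictures settled it: it moved 24.0 px, and a full 60 mm stroke predicts 23.96 px. The push had also stalled at the stop.
- **Other things:** by eye, the saw, block, cup and jar look unmoved in the last pictures. The highest force reading I printed was about 8 N, read at the end of each move only. The tool drifted up to 3.5° out of vertical while pushing on the stops, with no visible effect.

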